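Bundle three wax sticks in the cut-off jig and feed them to the 50 mm mark

ROBOT

A 6-joint arm with a two-finger parallel gripper is mounted at the origin on the work surface. World frame = base frame: x ahead of the robot, y to its left, z up, the work surface at z = 0. Lengths are in mm, angles in rad, forces in N, time in s.
With the tool pointing down it reaches from about 250 to 775 mm from the base axis. Payload 4 kg.
Tool frame: the origin (TCP) lies at the very end of the fingers, on their centre line; the grasp point (between the pads) lies 19 mm behind it; z points along the fingers, y is the line along which they close (so a half turn about z gives the same grasp; the last joint's range is limited). The gripper opens to 85 mm and grips with 20 to 120 N. Pads are 22 mm wide; open, the fingers measure 114 mm over their backs; the gripper's body (76 mm by 85 mm) begins 54 mm behind the grasp point. The pads swing forward as they close: fully open they stand 13 mm farther back than shut.
Start: joints at [-1.368, 0.087, 1.371, -0, 1.684, -0.103], TCP at [165.578, -524.501, 231.341] pointing down, gripper open.
Joint ranges: [-3.1, 3.1], [-0.76, 2.03], [0.27, 2.55], [-1.08, 4.22], [0.17, 2.65], [-2.57, 2.57]. Speed limits (rad/s): [2.79, 2.79, 3.14, 3.14, 3.14, 3.14].

INTERFACE

Orientations are given as a unit quaternion [w, x, y, z].
In Python, from station import bot gives the robot as it stands.
- The arm moves only by the tool servo_tool, never from a script. Its argument "series" is a list that holds one entry, the list of rows, each a list of 7 numbers: the shift along the world's x, y, z in cm, then the turn, a rotation vector about the world's x, y, z in rad, then the finger opening in cm, from 0 to 8.54. A call has exactly 10 rows; each row shifts and turns the commanded pose from where the row before left it; what a row does not reach is not made up. A row lasts 1/8 s, in which the tool goes at most 62.5 mm and 10.7 degrees, less where a joint would pass 70% of its speed; a pose out of reach is approached as far as the arm can. A call is refused whole if a number of a shift passes 6.25 or a number of a turn 0.188, either way. A call with a gripper value outside its range is refused whole. The fingers move at their own pace and stop on an object; "squeeze" is the grip in N (left out, the last holds). Time passes only in rows, so rows that do not move let the fingers close, or fill a call up. It gives the time, the measured TCP pose, the force, the opening and the grip force at its end, in the units of the state.
- bot.get_obs(): the state, without advancing time (a new reading comes with each control period).
- bot.snapshot(name): name is "side" or "top"; returns (picture, depth): 480x640x3 uint8, red, green, blue; 480x640 float32, mm along the optical axis (not along the pixel's ray), 0 where there is no reading.
- bot.camera_model(name): a dict with "mtx" (3x3 intrinsics, pixels), "origin" and "attitude" of the camera in the world. Camera axes: x right, y up, looking along -z (the intrinsics and any distortion apply to the point x, -y, -z); pixel columns grow to the right and rows downward; lengths in mm; the calibration is good to about 2 mm. A picture is of the moment at which its call begins. camera_model takes no time and is no camera call.
- bot.close_job(): hands the job in; it is judged then, once.
Trained networks look in the newest picture that a camera, given by its name, has taken for a name from the list of things; names that differ only in an ending like _2 or _b are one class to them, and where a whole thing is asked for, a point or a joint stands for the part that bears it (a point fixed in the world has none). Each returns a list of dicts, best first, with "p" (0 to 1); they miss things now and then, are a little off and sometimes report something else, mostly with a low value. They report only what shows in the picture. A call takes as long as a camera call. They do not tell look-alikes from the thing itself.
- bot.silhouettes(query, camera): "pixels" (480x640 bool, what is visible of it) and "at" ([column, row] in pixels, amid what is visible of it).
The state is a dict: "time_s": time; "joint_positions": joint angles; "dq": joint speeds; "joint_torque": joint torques, N m; "ee_pos": TCP position; "tool_rot": TCP orientation; "contact_force": force on the tool from outside, world axes, zero at the start; "moment": the same for the moment, N m; "gripper_width": finger opening in mm; "grip_force": force on a finger pad.
Only numpy, scipy, OpenCV 4.12 (cv2) and the standard library are available. Lean on these libraries where they do the work, as an engineer would, in place of code of your own. Each camera call takes 0.05 s, during which the arm holds its last target. There are 200 camera calls.

TASK

Lay the stick of carving wax that lies loose on the bench in the groove on top of the two in the cut-off jig, its ends level with theirs; set it down, do not drop it. Then squeeze the lock button in the feed arm's head and, with it in, push the arm out of its sleeve to the 50 mm mark (the first full-width line at the sleeve's mouth), so that its plate pushes all three sticks along together for the saw, and finish still holding the head squeezed there, not letting go. Leave the other things on the bench where they are.

Things in the scene. Friction and masses are not known exactly. Their poses are not given: they have to be found in the camera images.
- saw_jig: the cut-off jig, fixed to the bench: beech base 120 x 480 x 12 mm, long side along the jig's y axis, which points from the saw guide to the sleeve; x across it, z up. Origin on the bench; jig figures are in mm from here in its axes (base spans y -140 to 340). Saw guide: four steel posts at x +-34 to +-48, y -65 to -35, up to z 78; the sticks run between them
- cradle (a point): middle of the cradle floor, jig (0, -22, 14) mm: an aluminium channel 55.5 mm wide inside, its walls 18 mm high and 4 mm thick, running along the jig's y from -130 to 85. Two wax sticks lie in it side by side
- sleeve_mouth (a point): mouth of the fixed sleeve, jig (0, 152, 40) mm, the edge at which the scale is read; the sleeve is a square tube 26 x 26 mm that runs from here along the jig's +y to y 336. The feed arm slides out of it towards -y, to the cradle
- feed_arm (a joint): how far the feed arm is out of its sleeve, m (= scale reading): 0 in, 0.09 fully out, moving along the jig's -y. Dark lines on top of the 16 mm tube: short each 5 mm, half width each 10, thick full-width at 50, hidden in the sleeve until it comes out. Button out: a pin locks the arm, in a hole each 10 mm. Button in: it slides at 2 N, stays, no spring. It starts locked at 0 to 1 mm
- feed_head: the head on the arm's end, moving with it; axes as the jig's, origin at the centre of the pusher plate's face that looks to -y, 40 mm above the bench (jig y = 100 mm - extension). Steel plate 53 wide (x), 8 thick, z -22 to +24 mm; behind it the black grip block 30 wide (x +-15), y +8 to +48, z -10 to +40 mm. The plate pushes the sticks' ends
- head_grip (a point): middle of the grip block at the button's height, where to grasp it: 28 mm behind the plate's face (+y), 24 mm above the head's origin, 64 mm above the bench; the block's top is 16 mm higher. Fingers close across the jig (its x)
- lock_button (a joint): travel of the lock button, m: 0 out (arm locked), 0.006 fully in (arm free, as from about 4 mm). A metal push plate 24 (y) x 20 mm high on the +x side of the grip block at the grip point's height, its face 23 mm from the block's middle when out, 17 mm in: the head is 38 mm across there, 32 mm when squeezed. Spring 9 to 13 N; it springs out when let go
- wax_a: green carving-wax stick lying in the cradle on its -x side: a cylinder 27 mm in diameter, 150 mm long, about 80 g, with a dark bore seen in its ends; origin at the middle of its axis, x axis along it. Its near end stands about 20 mm clear of the pusher plate at the start
- wax_b: the same, lying beside it in the cradle on the +x side, ends level with wax_a; both axes at jig z 27.5 mm
- wax_c: the loose stick, same size, lying on the bench between the robot and the jig; origin at the middle of its axis (13.5 mm up), x axis along it. Saddled on the other two its axis comes to jig x 0, z about 51 mm, its top to 64 mm
- spool: white plastic wire spool, standing; two 68 mm flanges, 56 mm high; origin centre of underside (leave alone)
- oak_block: dark wooden block 45 x 45 x 55 mm high; origin centre of underside (leave alone)
- tape_roll: paper tape roll lying flat, 72 mm outside, 40 mm hole, 24 mm high; origin centre of underside (leave alone)
- bench_pin: flat beech bench pin 180 x 75 x 18 mm with a slot, along its x axis; origin on the underside, near the middle (leave alone)
- amber_jar: small amber jar with a lid, 46 mm across, 62 mm high; origin centre of underside (leave alone)
- flat_file: flat file with a wooden handle, 250 mm long, 19 mm high, along its x axis; origin on the underside, near the middle (leave alone)
- hammer: small hammer lying down, 220 mm long, along its x axis; origin on the underside (leave alone)
Mind the look-alikes: they are no part of the job. What is shaped like the wax_a but blue is not meant.

How it is judged (in metres and radians):
On the way, in this order (a step that is already met when the one before it is completed fails the run):
1. the third stick lies saddled in the groove on the two others, let go, the feed arm not yet pushed out (z of wax_c in the frame of saw_jig between 0.046 and 0.055 m and x of wax_c in the frame of saw_jig between -0.006 and 0.006 m and distance between wax_c and wax_a below 0.036 m and distance between wax_c and wax_b below 0.036 m and angle between the x axis of wax_c and the y axis of saw_jig, either way round below 0.08 rad and z of wax_a in the frame of saw_jig between 0.023 and 0.032 m and z of wax_b in the frame of saw_jig between 0.023 and 0.032 m and linear speed of wax_c below 0.02 m/s and contact force between the fingers and wax_c below 0.2 N and value of joint feed_arm below 0.015 m), for 0.3 s.
2. the lock button is squeezed in by the fingers before the arm is pushed out (value of joint lock_button above 0.0045 m and contact force between the fingers and feed_head above 4 N and value of joint feed_arm below 0.025 m), for 0.1 s.
At the end, for the whole second after the job is handed in: Feed arm out 50 mm (within 3 mm), its head gripped by the fingers (over 4 N), button in over 4.5 mm; two sticks on the cradle floor, wax_c saddled on them (within 6 mm of the middle, 4.5 mm of its height, 0.08 rad of the cradle), still, untouched, each stick's near end under 8 mm from the plate (value of joint feed_arm between 0.047 and 0.053 m and value of joint lock_button above 0.0045 m and contact force between the fingers and feed_head above 4 N and contact force between each of the arm, the fingers and wax_c below 0.2 N and z of wax_c in the frame of saw_jig between 0.046 and 0.055 m and x of wax_c in the frame of saw_jig between -0.006 and 0.006 m and distance between wax_c and wax_a below 0.036 m and distance between wax_c and wax_b below 0.036 m and angle between the x axis of wax_c and the y axis of saw_jig, either way round below 0.08 rad and z of wax_a in the frame of saw_jig between 0.023 and 0.032 m and z of wax_b in the frame of saw_jig between 0.023 and 0.032 m and y of wax_a in the frame of feed_head between -0.083 and -0.072 m and y of wax_b in the frame of feed_head between -0.083 and -0.072 m and y of wax_c in the frame of feed_head between -0.083 and -0.072 m and linear speed of each of wax_a, wax_b, wax_c below 0.02 m/s); the arm keeps its last pose, push and grip.
It fails at once if the loose stick is dropped or thrown (linear speed of wax_c above 0.4 m/s and contact force between the fingers and wax_c below 0.2 N).
It fails at once if another thing on the bench is moved by more than 20 mm (distance of any of spool, oak_block, tape_roll, bench_pin, amber_jar, flat_file, hammer from where it was at the start of the episode above 0.02 m).
It also fails if it takes over 43 s, if anything falls off the work surface, if the arm or the gripper's body presses on something with over 40 N, if the wrist force passes 120 N, or if a joint passes its speed limit or range.

## Working session

There is one attempt and no reset: what is moved stays moved. The work goes in short steps, Python scripts to look and compute and a tool call to move; the robot and the scene stay as the last step left them, time stands still between calls to the robot, and variables do not carry over. Pictures are saved under pics/ and viewed, at most 10 in all, crops included, and the job is handed in when it is done.

Besides the shell and the picture viewer there is one more tool, called after "Request:" as name(argument=value, ...), one argument or row to a line, values as JSON. servo_tool: Moves the arm, as the interface text tells. Its arguments: {"type":"object","properties":{"series":{"type":"array"},"squeeze":{"type":"number"}},"required":["series"]}

```bash
mkdir -p pics; cat > h.py <<'E'
import numpy as np, cv2
from station import bot
from scipy.spatial.transform import Rotation as R
def cam(n):
    m=bot.camera_model(n); a=np.array(m['attitude'],float)
    Rm=a if a.shape==(3,3) else R.from_quat(a[[1,2,3,0]]).as_matrix()
    return np.array(m['mtx'],float),np.array(m['origin'],float),Rm
def world(n,u,v,d):
    K,o,Rm=cam(n); u,v,d=map(np.asarray,(u,v,d))
    p=np.stack([(u-K[0,2])/K[0,0]*d,-(v-K[1,2])/K[1,1]*d,-d],-1)
    return p@Rm.T+o
def pix(n,P):
    K,o,Rm=cam(n); p=(np.asarray(P,float)-o)@Rm
    return np.stack([K[0,0]*p[...,0]/-p[...,2]+K[0,2],K[1,1]*-p[...,1]/-p[...,2]+K[1,2]],-1)
def snap(n,f=None):
    a,d=bot.snapshot(n)
    if f: cv2.imwrite('pics/'+f,a[:,:,::-1])
    return a,d
E
python3 - <<'E'
from h import *
for n in('top','side'):
    print(n,bot.camera_model(n))
    a,d=snap(n,n+'0.png'); np.save(n+'0.npy',d)
    for q in('wax_c','saw_jig','feed_head'):
        for s in bot.silhouettes(q,n):
            m=s['pixels']&(d>0); v,u=np.nonzero(m); 
            if len(u): print(n,q,round(s['p'],2),np.round(s['at']),np.median(world(n,u,v,d[m]),0).round(),m.sum())
E
```

```text
top {'mtx': array([[561.30647432,   0.        , 320.34601757],
       [  0.        , 561.30647432, 243.29475308],
       [  0.        ,   0.        ,   1.        ]]), 'origin': array([ 355.58729157,   -4.46932256, 1522.32041854]), 'attitude': array([ 0.71565807,  0.03045383, -0.0273199 , -0.69725155])}
top wax_c 0.94 [328. 184.] [632. -19.  38.] 504
top wax_c 0.93 [214. 334.] [230. 292.  24.] 563
top wax_c 0.63 [146. 164.] [682. 483.  24.] 534
top wax_c 0.58 [300. 255.] [450.  53.  24.] 541
top saw_jig 0.56 [283. 177.] [663. 109.  13.] 6631
top feed_head 0.8 [285. 170.] [664.  98.  75.] 341
side {'mtx': array([[466.71148191,   0.        , 323.72101218],
       [  0.        , 466.71148191, 243.8617034 ],
       [  0.        ,   0.        ,   1.        ]]), 'origin': array([-98.15368997, 775.95989593, 849.82647481]), 'attitude': array([-0.27847949, -0.13243181,  0.41650219,  0.85524085])}
side wax_c 0.97 [332. 384.] [226. 295.  25.] 891
side wax_c 0.82 [114. 344.] [685. 488.  25.] 786
side wax_c 0.63 [272. 232.] [662. -19.  41.] 263
side wax_c 0.59 [275. 237.] [637.  -2.  40.] 289
side wax_c 0.56 [312. 277.] [452.  55.  25.] 495
side wax_c 0.38 [230. 266.] [658. 146.  17.] 4722
side saw_jig 0.88 [230. 266.] [658. 150.  16.] 4799
side feed_head 0.97 [241. 243.] [659. 104.  64.] 398
```

View pics/top0.png

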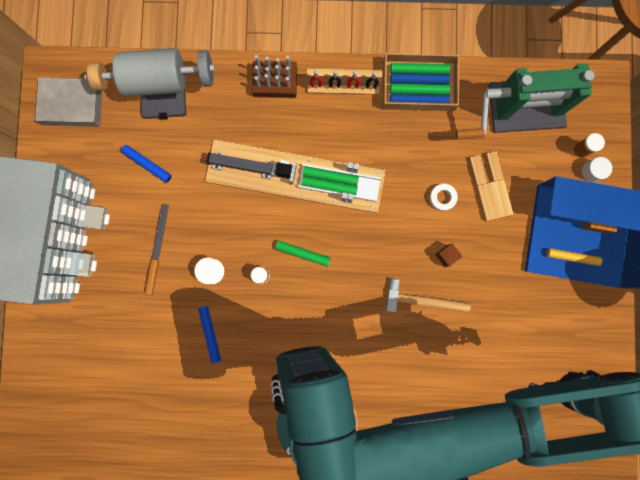

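View pics/side0.png

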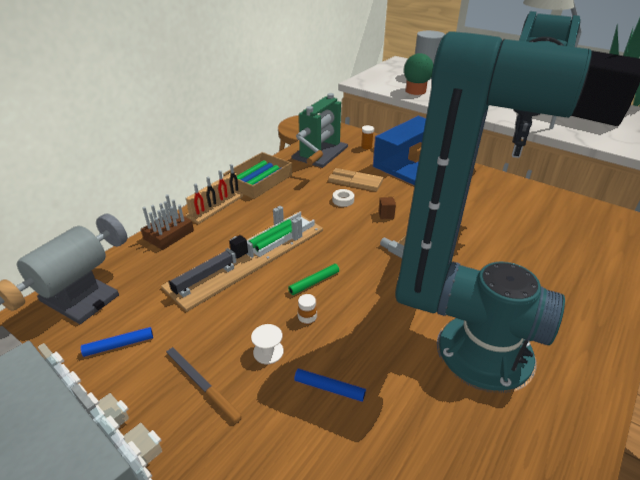

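Top view: the loose green stick is at (301,253). It could be confused with the blue sticks at (209,334) and (146,163), the sticks in the jig at (330,180), and the tray sticks at (420,70/88). I choose (301,253), which is green and lies loose between robot and jig. Next I measure it and the jig, and check it in a close crop.

```bash
cat > jig.py <<'E'
from h import *
def fitjig(a,d):
    v,u=np.mgrid[0:480,0:640]; W=world('top',u,v,d)
    m=(d>0)&(abs(W[...,2]-12)<4.5)&(u>195)&(u<395)&(v>130)&(v<220)
    m=cv2.morphologyEx(m.astype(np.uint8),cv2.MORPH_OPEN,np.ones((2,2)))
    n,l,st,c=cv2.connectedComponentsWithStats(m)
    keep=np.isin(l,[i for i in range(1,n) if st[i,4]>40])
    P=W[keep]; (cx,cy),(w,h),ang=cv2.minAreaRect(P[:,:2].astype(np.float32))
    print('base rect',cx,cy,w,h,ang,'z',np.median(P[:,2]))
    return P
E
python3 - <<'E'
from jig import *
a,d=snap('top'); P=fitjig(a,d)
v,u=np.mgrid[0:480,0:640]; W=world('top',u,v,d)
print('bench z',np.median(W[215:235,300:400,2]))
hsv=cv2.cvtColor(a,cv2.COLOR_RGB2HSV); g=(hsv[...,0]>40)&(hsv[...,0]<80)&(hsv[...,1]>130)&(d>0)
for nm,(r0,r1,c0,c1) in {'c':(235,275,265,340),'ab':(160,200,296,362)}.items():
    k=np.zeros_like(g);k[r0:r1,c0:c1]=1;k&=g; p=W[k][:,:2].astype(np.float32); print(nm,cv2.minAreaRect(p),'zmax',np.percentile(W[k][:,2],[50,95]))
h=[s for s in bot.silhouettes('feed_head','top')][0]['pixels']&(d>0)
hh=h&(W[...,2]>70); print('head',cv2.minAreaRect(W[hh][:,:2].astype(np.float32)),np.median(W[hh],0), 'all',cv2.minAreaRect(W[h][:,:2].astype(np.float32)))
# tube/sleeve line
s=(W[...,2]>45)&(W[...,2]<60)&(u>205)&(u<275)&(v>145)&(v<185); q=W[s]; print('sleeve',cv2.minAreaRect(q[:,:2].astype(np.float32)),np.median(q,0),s.sum())
crop=a[130:280,190:400]; cv2.imwrite('pics/crop1.png',cv2.resize(crop[:,:,::-1],(798,570),interpolation=cv2.INTER_CUBIC))
# side check
a,d=snap('side'); W=world('side',u,v,d); hsv=cv2.cvtColor(a,cv2.COLOR_RGB2HSV); g=(hsv[...,0]>40)&(hsv[...,0]<80)&(hsv[...,1]>130)&(d>0)
k=np.zeros_like(g);k[260:300,280:350]=1;k&=g; print('side c',W[k].mean(0),cv2.minAreaRect(W[k][:,:2].astype(np.float32)))
print(bot.get_obs())
E
```

```text
base rect 547.5936279296875 91.85649108886719 480.9779052734375 350.8708801269531 81.39634704589844 z 11.62178220627868
bench z -0.8243170074597401
c ((451.91839599609375, 52.963836669921875), (152.6501007080078, 25.26241111755371), 72.99826049804688) zmax [23.6987871  29.86857254]
ab ((648.5558471679688, -16.555870056152344), (148.6117706298828, 51.08350372314453), 81.60174560546875) zmax [37.73549595 43.87442931]
head ((669.0400390625, 103.75923156738281), (41.72652053833008, 41.811553955078125), 67.00020599365234) [667.67964519 104.0331913   78.93036282] all ((669.5576782226562, 101.8519515991211), (54.250038146972656, 55.1959342956543), 75.83317565917969)
sleeve ((683.2803955078125, 220.22532653808594), (183.38258361816406, 30.320173263549805), 81.51693725585938) [684.47397395 220.25493271  52.52082029] 687
side c [450.7780784  55.8559655  22.0890467] ((451.3595886230469, 50.50950622558594), (151.42665100097656, 25.385690689086914), 70.59001159667969)
{'time_s': 0.55, 'joint_positions': array([-1.36810045e+00,  8.71680905e-02,  1.37069898e+00,  1.96698561e-05,
        1.68356809e+00, -1.03087973e-01]), 'dq': array([ 1.90659836e-04, -7.43757308e-04, -9.18506494e-04,  8.76175002e-04,
       -4.80559403e-05,  3.87364124e-04]), 'joint_torque': array([-7.90690628e-04, -3.51366305e+01, -3.13192642e+01, -8.70588610e-05,
        6.94303380e-04,  1.34137079e-05]), 'ee_pos': array([ 165.58544576, -524.50820998,  231.35885379]), 'tool_rot': array([7.81620482e-05, 9.88334608e-01, 1.52298049e-01, 1.36805025e-05]), 'contact_force': array([ 0.23921829,  0.15330588, -1.05140604]), 'moment': array([-0.02377643, -0.04270449,  0.02631364]), 'grip_force': 0.0, 'gripper_width': 85.6102213080343}
```

View pics/crop1.png

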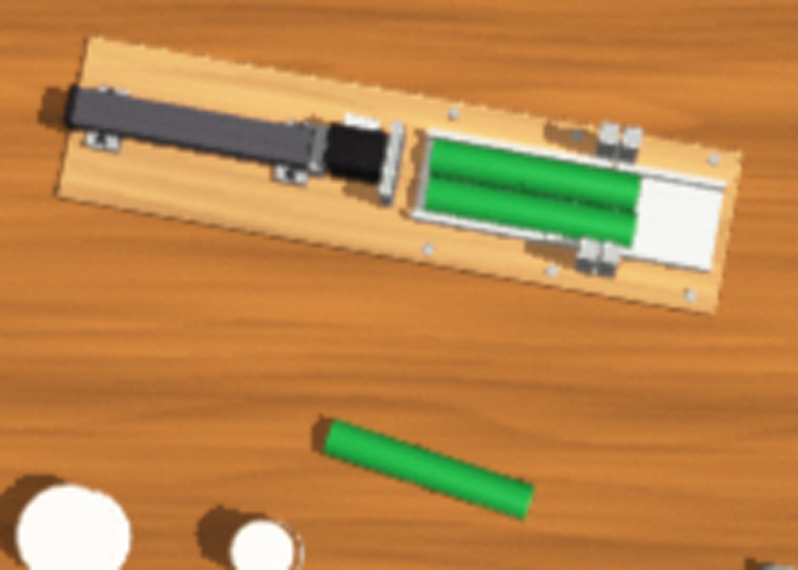

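The crop shows the loose green stick clearly (crop (430,468)), and the jig's measured parts agree: yaw −8.5°, origin about (647.8, −21.5). I start the reach.

Request:
servo_tool(
  series=[
    [[2.6, 5.25, -0.9, 0, 0, 0.097, 8.5], [2.6, 5.25, -0.9, 0, 0, 0.097, 8.5], [2.6, 5.25, -0.9, 0, 0, 0.097, 8.5], [2.6, 5.25, -0.9, 0, 0, 0.097, 8.5], [2.6, 5.25, -0.9, 0, 0, 0.097, 8.5], [2.6, 5.25, -0.9, 0, 0, 0.097, 8.5], [2.6, 5.25, -0.9, 0, 0, 0.097, 8.5], [2.6, 5.25, -0.9, 0, 0, 0.097, 8.5], [2.6, 5.25, -0.9, 0, 0, 0.097, 8.5], [2.6, 5.25, -0.9, 0, 0, 0.097, 8.5]],
  ],
  squeeze=30,
)

```text
time_s: 1.8
ee_pos: [426.4, 2.3, 141.6]
tool_rot: [0.001, 0.802, 0.597, 0.001]
contact_force: [1.0, -0.6, -0.3]
gripper_width: 85.0
grip_force: 0.0
```

Request:
servo_tool(
  series=[
    [[1.3, 2.6, -2.5, 0, 0, 0, 8.5], [1.3, 2.6, -2.5, 0, 0, 0, 8.5], [0, 0, -1.8, 0, 0, 0, 8.5], [0, 0, -1.8, 0, 0, 0, 8.5], [0, 0, -1.8, 0, 0, 0, 8.5], [0, 0, -1.4, 0, 0, 0, 8.5], [0, 0, -1.0, 0, 0, 0, 8.5], [0, 0, -0.7, 0, 0, 0, 8.5], [0, 0, 0, 0, 0, 0, 8.5], [0, 0, 0, 0, 0, 0, 8.5]],
  ],
)

```text
time_s: 3.05
ee_pos: [452.1, 52.5, 6.9]
tool_rot: [0.0, 0.803, 0.596, 0.0]
contact_force: [-0.1, -0.5, -0.3]
gripper_width: 85.1
grip_force: 0.0
```

```bash
python3 - <<'E'
from h import *
a,d=snap('side')
cv2.imwrite('pics/c2.png',cv2.resize(a[190:340,210:410,::-1],(800,600),interpolation=cv2.INTER_CUBIC))
print(bot.get_obs()['ee_pos'])
E
```

```text
[452.14468888  52.48793696   6.96065171]
```

View pics/c2.png

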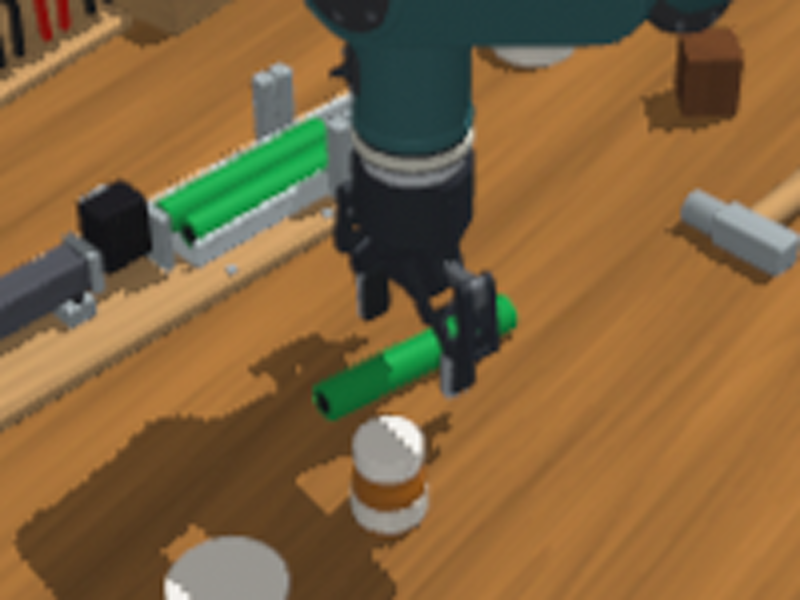

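The crop shows the open fingers straddling the green stick about its middle (crop (430,345)), clear of the jar at (388,470). I lower 2 mm and close.

Request:
servo_tool(
  series=[
    [[0, 0, -0.2, 0, 0, 0, 6.0], [0, 0, 0, 0, 0, 0, 4.5], [0, 0, 0, 0, 0, 0, 3.5], [0, 0, 0, 0, 0, 0, 3.0], [0, 0, 0, 0, 0, 0, 2.0], [0, 0, 0, 0, 0, 0, 2.0], [0, 0, 0, 0, 0, 0, 2.0], [0, 0, 0, 0, 0, 0, 2.0], [0, 0, 0, 0, 0, 0, 2.0], [0, 0, 0, 0, 0, 0, 2.0]],
  ],
  squeeze=30,
)

```text
time_s: 4.35
ee_pos: [451.8, 52.5, 4.6]
tool_rot: [0.0, 0.803, 0.596, 0.0]
contact_force: [-1.5, -0.2, 3.8]
gripper_width: 26.2
grip_force: 29.7
```

Request:
servo_tool(
  series=[
    [[0, 0, 1.0, 0, 0, 0, 2.0], [0, 0, 2.5, 0, 0, 0, 2.0], [0.5, -0.2, 3.5, 0, 0, 0, 2.0], [2.0, -0.7, 3.5, 0, 0, 0.025, 2.0], [3.0, -1.05, 0, 0, 0, 0.03, 2.0], [3.5, -1.2, 0, 0, 0, 0.03, 2.0], [3.5, -1.2, 0, 0, 0, 0.03, 2.0], [3.5, -1.2, 0, 0, 0, 0.03, 2.0], [2.5, -0.9, 0, 0, 0, 0, 2.0], [1.2, -0.45, 0, 0, 0, 0, 2.0]],
  ],
)

```text
time_s: 5.6
ee_pos: [649.1, -17.0, 108.6]
tool_rot: [-0.001, 0.758, 0.652, -0.0]
contact_force: [0.5, 0.3, -1.3]
gripper_width: 26.0
grip_force: 29.7
```

Request:
servo_tool(
  series=[
    [[0, 0, 0, 0, 0, 0, 2.0], [0, 0, 0, 0, 0, 0, 2.0], [0, 0, 0, 0, 0, 0, 2.0], [0, 0, 0, 0, 0, 0, 2.0], [0, 0, -0.5, 0, 0, 0, 2.0], [0, 0, -0.5, 0, 0, 0, 2.0], [0, 0, -0.5, 0, 0, 0, 2.0], [0, 0, 0, 0, 0, 0, 2.0], [0, 0, 0, 0, 0, 0, 2.0], [0, 0, 0, 0, 0, 0, 2.0]],
  ],
)

```text
time_s: 6.85
ee_pos: [648.8, -16.5, 94.7]
tool_rot: [0.0, 0.758, 0.652, 0.0]
contact_force: [0.4, 0.8, -0.9]
gripper_width: 25.7
grip_force: 29.7
```

```bash
python3 - <<'E'
from h import *
a,d=snap('side'); W=None
v,u=np.mgrid[0:480,0:640]; W=world('side',u,v,d)
cv2.imwrite('pics/c3.png',cv2.resize(a[150:300,180:380,::-1],(800,600),interpolation=cv2.INTER_CUBIC))
# project expected jig features & stick ends
o=bot.get_obs(); print(o['ee_pos'],o['tool_rot'],o['grip_force'],o['gripper_width'])
hsv=cv2.cvtColor(a,cv2.COLOR_RGB2HSV); g=(hsv[...,0]>40)&(hsv[...,0]<80)&(hsv[...,1]>130)&(d>0)
k=g&(W[...,2]>75)&(abs(W[...,0]-640)<80)&(abs(W[...,1])<130); p=W[k]; print(k.sum(),p.mean(0),cv2.minAreaRect(p[:,:2].astype(np.float32)))
if k.sum()>20:
    c=p.mean(0); w=np.linalg.svd(p-c,full_matrices=0)[2][0]; t=(p-c)@w; print('dir',w,'ends',c+w*t.min(),c+w*t.max())
ang=np.radians(81.5); Y=np.array([np.cos(ang),np.sin(ang),0]);X=np.array([Y[1],-Y[0],0]);O=np.array([647.8,-21.5,0])
J=lambda x,y,z:O+x*X+y*Y+np.array([0,0,z])
for q in [(-26.5,100,64),(26.5,100,64),(-31.75,85,32),(0,80,51)]: print(q,pix('side',J(*q)).round(1))
a,d=snap('top'); W=world('top',u,v,d); hsv=cv2.cvtColor(a,cv2.COLOR_RGB2HSV); g=(hsv[...,0]>40)&(hsv[...,0]<80)&(hsv[...,1]>130)&(d>0)
k=g&(W[...,2]>75)&(abs(W[...,0]-640)<80)&(abs(W[...,1])<130); p=W[k]; print('top',k.sum()); 
if k.sum()>20: print(p.mean(0),cv2.minAreaRect(p[:,:2].astype(np.float32)))
E
```

```text
[648.78406222 -16.53831667  94.68118902] [2.84790666e-04 7.58113090e-01 6.52123002e-01 2.28686479e-04] 29.74158525466919 25.612867299393184
341 [646.3701882   -7.7006553  115.86435213] ((645.0880126953125, -16.575782775878906), (133.27879333496094, 98.24423217773438), 46.266265869140625)
dir [0.17622839 0.98302646 0.05101499] ends [630.5997972  -95.67008995 111.29910364] [657.65761435  55.26217781 119.13186181]
(-26.5, 100, 64) [253.1 245. ]
(26.5, 100, 64) [241.  236.6]
(-31.75, 85, 32) [259.6 252.5]
(0, 80, 51) [253.1 241.3]
top 255
[633.49737394 -17.85897595 149.66504477] ((610.5825805664062, -19.17340850830078), (131.0288848876953, 91.9438705444336), 80.62003326416016)
```

View pics/c3.png

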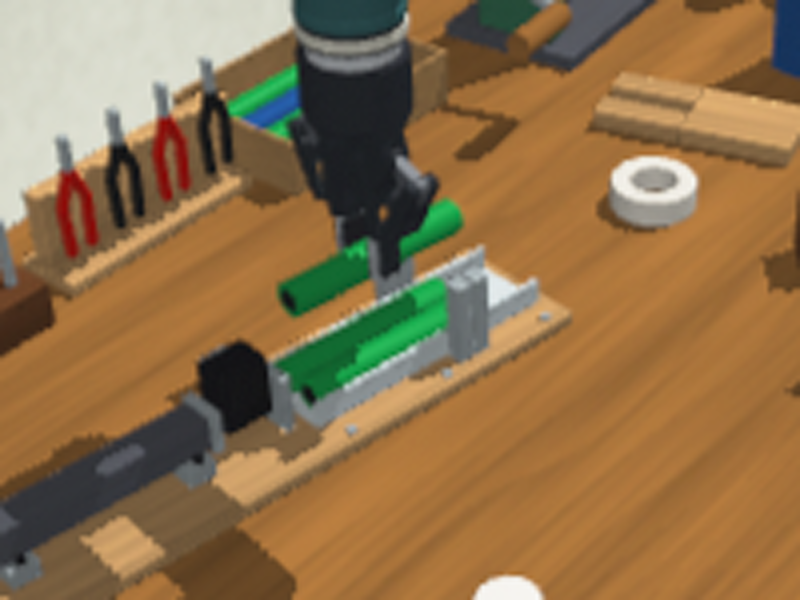

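The crop shows the stick held above the cradle, roughly parallel to the other two, with its near end at crop (290,298). The near finger's tip seems to reach close to the stick's underside at (393,285). I fit a cylinder to find its real height and tilt before lowering.

```bash
cat > cyl.py <<'E'
from h import *
from scipy.optimize import least_squares
v,u=np.mgrid[0:480,0:640]
ang=np.radians(81.5); Y=np.array([np.cos(ang),np.sin(ang),0]);X=np.array([Y[1],-Y[0],0]);O=np.array([647.8,-21.5,0]);Z=np.array([0,0,1.])
def tojig(W): return np.stack([(W-O)@X,(W-O)@Y,W[...,2]],-1)
def green(a): 
    h=cv2.cvtColor(a,cv2.COLOR_RGB2HSV); return (h[...,0]>40)&(h[...,0]<80)&(h[...,1]>130)
def fit(P,x0,z0):
    # jig coords; axis x=x0+sx*y, z=z0+sz*y
    def f(q):
        n=np.sqrt(1+q[1]**2+q[3]**2)
        return np.hypot(P[:,0]-q[0]-q[1]*P[:,1],P[:,2]-q[2]-q[3]*P[:,1])-13.5
    r=least_squares(f,[x0,0,z0,0],loss='soft_l1',f_scale=1.5)
    return r.x,np.percentile(P[:,1],[1,99]),len(P),np.std(r.fun)
E
python3 - <<'E'
from cyl import *
for n in('side','top'):
    a,d=snap(n); J=tojig(world(n,u,v,d)); g=green(a)&(d>0)
    er=cv2.erode(g.astype(np.uint8),np.ones((2,2)))>0
    box=(abs(J[...,0])<60)&(abs(J[...,1])<110)
    for nm,m,x0,z0 in(('c',er&box&(J[...,2]>85)&(J[...,2]<125),0,104),('a',er&box&(J[...,2]<45)&(J[...,0]<-1),-13.5,27.5),('b',er&box&(J[...,2]<45)&(J[...,0]>1),13.5,27.5)):
        if m.sum()>30: 
            q,e,k,s=fit(J[m],x0,z0); print(n,nm,'x0 %.1f sx %.3f z0 %.1f sz %.3f'%tuple(q),'y',e.round(1),k,round(s,2))
    if n=='side':
        f=~g&(d>0)&(abs(J[...,1]-5)<16)&(abs(J[...,0])<45)&(J[...,2]>70)&(J[...,2]<125)
        for lo in range(76,124,4):
            k=f&(J[...,2]>=lo)&(J[...,2]<lo+4)
            if k.sum(): print(lo,k.sum(),J[k].mean(0).round(1),a[k].mean(0).round())
E
```

```text
side c x0 4.1 sx -0.001 z0 106.0 sz -0.002 y [-69.7  76.7] 249 1.91
side a x0 -8.9 sx 0.002 z0 29.4 sz -0.004 y [-51.5  76.7] 257 1.95
side b x0 18.6 sx 0.004 z0 28.6 sz 0.007 y [-66.4  75.4] 177 2.54
92 1 [-11.    9.6  93.9] [110. 110. 109.]
96 3 [-12.1  11.5  97.6] [70. 81. 66.]
100 6 [-14.7   9.1 101.7] [77. 84. 80.]
104 7 [ -6.   12.3 106.4] [74. 76. 68.]
108 13 [-19.4  10.5 110. ] [53. 57. 59.]
112 12 [ -4.3   9.3 114.3] [49. 55. 55.]
116 22 [ -4.1  10.  117.9] [55. 57. 58.]
120 15 [  2.4   8.1 122.3] [47. 49. 51.]
top c x0 -1.9 sx 0.001 z0 102.8 sz 0.014 y [-68.4  59.8] 170 2.46
top a x0 -13.7 sx -0.007 z0 26.3 sz 0.006 y [-68.3  63.2] 230 2.42
```

Request:
servo_tool(
  series=[
    [[0, 0, -1.0, 0, 0, 0, 2.0], [0.05, 0, -1.2, 0, 0, 0, 2.0], [0, 0, -1.0, 0, 0, 0, 2.0], [0, 0, -0.8, 0, 0, 0, 2.0], [0, 0, -0.5, 0, 0, 0, 2.0], [0, 0, -0.3, 0, 0, 0, 2.0], [0, 0, -0.2, 0, 0, 0, 2.0], [0, 0, 0, 0, 0, 0, 2.0], [0, 0, 0, 0, 0, 0, 2.0], [0, 0, 0, 0, 0, 0, 2.0]],
  ],
)

```text
time_s: 8.3
ee_pos: [649.2, -16.5, 44.7]
tool_rot: [0.0, 0.758, 0.652, 0.0]
contact_force: [-0.1, 0.3, -0.6]
gripper_width: 25.6
grip_force: 29.7
```

Request:
servo_tool(
  series=[
    [[0, 0, -0.05, 0, 0, 0, 2.0], [0, 0, 0, 0, 0, 0, 2.0], [0, 0, -0.05, 0, 0, 0, 2.0], [0, 0, 0, 0, 0, 0, 2.0], [0, 0, 0, 0, 0, 0, 2.0], [0, 0, 0, 0, 0, 0, 2.0], [0, 0, 0, 0, 0, 0, 2.0], [0, 0, 0, 0, 0, 0, 2.0], [0, 0, 0, 0, 0, 0, 2.0], [0, 0, 0, 0, 0, 0, 2.0]],
  ],
)

```text
time_s: 9.55
ee_pos: [649.1, -16.5, 43.3]
tool_rot: [0.0, 0.758, 0.652, 0.0]
contact_force: [0.0, -0.1, -1.8]
gripper_width: 25.3
grip_force: 29.7
```

Request:
servo_tool(
  series=[
    [[0, 0, -0.05, 0, 0, 0, 2.0], [0, 0, 0, 0, 0, 0, 2.0], [0, 0, -0.05, 0, 0, 0, 2.0], [0, 0, 0, 0, 0, 0, 2.0], [0, 0, 0, 0, 0, 0, 2.0], [0, 0, 0, 0, 0, 0, 2.0], [0, 0, 0, 0, 0, 0, 2.0], [0, 0, 0, 0, 0, 0, 2.0], [0, 0, 0, 0, 0, 0, 2.0], [0, 0, 0, 0, 0, 0, 2.0]],
  ],
)

```text
time_s: 10.8
ee_pos: [649.3, -16.5, 42.6]
tool_rot: [0.0, 0.758, 0.652, 0.0]
contact_force: [1.3, -0.3, 1.8]
gripper_width: 25.9
grip_force: 29.9
```

Contact is felt. I open slowly, then rise.

Request:
servo_tool(
  series=[
    [[0, 0, 0, 0, 0, 0, 2.8], [0, 0, 0, 0, 0, 0, 3.2], [0, 0, 0, 0, 0, 0, 3.8], [0, 0, 0, 0, 0, 0, 4.5], [0, 0, 0, 0, 0, 0, 5.2], [0, 0, 0, 0, 0, 0, 6.0], [0, 0, 0.3, 0, 0, 0, 6.5], [0, 0, 1.0, 0, 0, 0, 6.5], [0, 0, 2.0, 0, 0, 0, 6.5], [0, 0, 3.0, 0, 0, 0, 6.5]],
  ],
)

```text
time_s: 12.05
ee_pos: [648.8, -16.5, 106.5]
tool_rot: [-0.0, 0.758, 0.652, -0.0]
contact_force: [0.5, -0.0, 0.1]
gripper_width: 64.9
grip_force: 0.0
```

```bash
python3 - <<'E'
from cyl import *
for n in('side','top'):
    a,d=snap(n); J=tojig(world(n,u,v,d)); g=green(a)&(d>0)
    er=cv2.erode(g.astype(np.uint8),np.ones((2,2)))>0
    box=(abs(J[...,0])<40)&(abs(J[...,1])<110)
    m=er&box&(J[...,2]>48)&(J[...,2]<75)
    if m.sum()>30:
        q,e,k,s=fit(J[m],0,51); print(n,'x0 %.1f sx %.3f z0 %.1f sz %.3f'%tuple(q),'y',e.round(1),k,round(s,2))
    if n=='side': cv2.imwrite('pics/c4.png',cv2.resize(a[180:300,180:340,::-1],(800,600),interpolation=cv2.INTER_CUBIC))
    f=(d>0)&(a.max(2)<60)&(abs(J[...,0])<22)&(J[...,2]>74)&(J[...,2]<86)&(J[...,1]>100)&(J[...,1]<160); print('block',J[f].mean(0).round(1),J[f].min(0).round(1),J[f].max(0).round(1),f.sum())
o=bot.get_obs();print(o['ee_pos'],o['tool_rot'])
print('grip world',O+128*Y+1*X)
E
```

```text
side x0 5.3 sx 0.005 z0 52.8 sz -0.001 y [-65.8  76.2] 297 2.17
block [ -0.5 130.8  80.6] [-14.  110.7  74.2] [ 17.9 148.4  85.5] 115
top x0 -0.1 sx 0.001 z0 49.9 sz 0.006 y [-68.  65.] 253 2.58
block [ -0.8 127.7  79.2] [-15.2 108.6  74. ] [ 15.3 148.1  85.4] 160
[652.31965718 -16.82268019 112.04168006] [0.00412048 0.75806218 0.65215804 0.00382636]
grip world [667.70862049 104.9462211    0.        ]
```

View pics/c4.png

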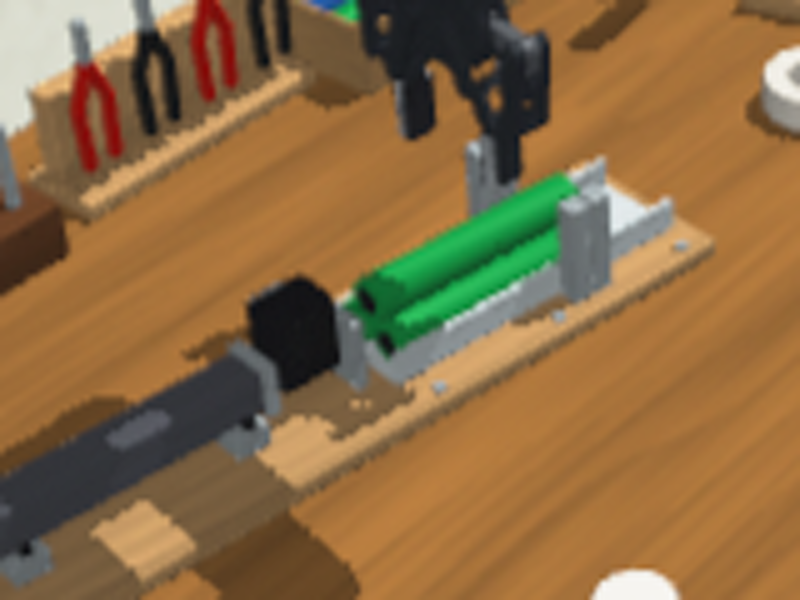

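The third stick is saddled in the groove with its ends level: near end at crop (368,298), far end at (575,185). Now I move to the head.

Request:
servo_tool(
  series=[
    [[0, 0, 0, 0, 0, 0, 8.0], [0.3, 2.0, 0, 0, 0, 0, 8.4], [0.5, 3.1, 0, 0, 0, 0, 8.4], [0.6, 3.5, 0, 0, 0, 0, 8.4], [0.5, 3.5, 0, 0, 0, 0, 8.4], [0, 0, 0, 0, 0, 0, 8.4], [0, 0, -1.0, 0, 0, 0, 8.4], [0, 0, -1.0, 0, 0, 0, 8.4], [0, 0, 0, 0, 0, 0, 8.4], [0, 0, 0, 0, 0, 0, 8.4]],
  ],
)

```text
time_s: 13.4
ee_pos: [668.0, 103.8, 85.2]
tool_rot: [-0.0, 0.758, 0.652, -0.0]
contact_force: [-0.1, 0.8, 0.5]
gripper_width: 84.0
grip_force: 0.0
```

```bash
python3 - <<'E'
from cyl import *
a,d=snap('side'); o=bot.get_obs();print(o['ee_pos'],o['tool_rot'],o['contact_force'],tojig(np.array(o['ee_pos'])))
cv2.imwrite('pics/c5.png',cv2.resize(a[160:300,160:347,::-1],(800,600),interpolation=cv2.INTER_CUBIC))
E
```

```text
[668.28139171 103.95554205  85.64359917] [1.89154878e-04 7.58374226e-01 6.51819333e-01 2.34286380e-04] [-0.97548112  0.81718645  0.12672399] [  1.71291151 127.10486369  85.64359917]
```

View pics/c5.png

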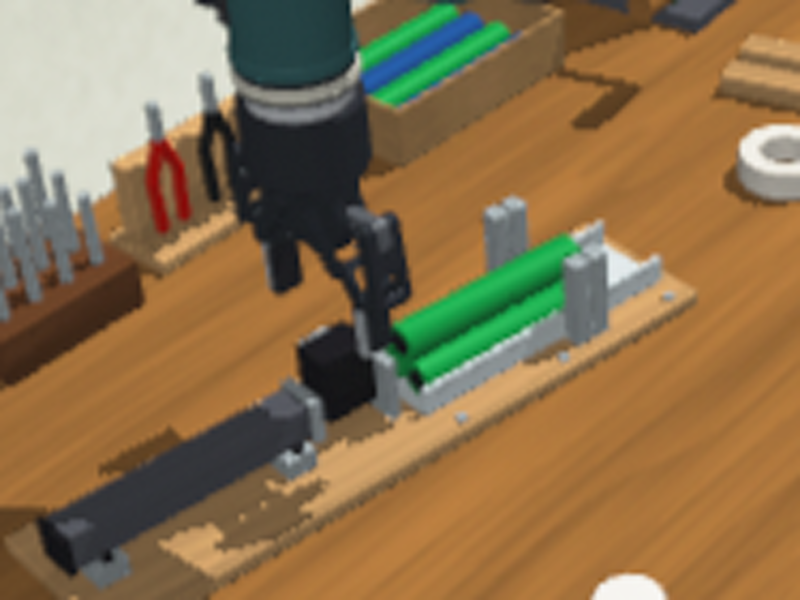

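The fingers straddle the head from above, block at crop (340,370). I lower onto it and squeeze.

Request:
servo_tool(
  series=[
    [[-0.05, 0.1, -1.0, 0, 0, 0, 8.4], [0, 0, -1.2, 0, 0, 0, 8.4], [0, 0, -1.0, 0, 0, 0, 8.4], [0, 0, -0.6, 0, 0, 0, 8.4], [0, 0, -0.3, 0, 0, 0, 8.4], [0, 0, 0, 0, 0, 0, 7.0], [0, 0, 0, 0, 0, 0, 6.0], [0, 0, 0, 0, 0, 0, 5.0], [0, 0, 0, 0, 0, 0, 4.4], [0, 0, 0, 0, 0, 0, 4.1]],
  ],
  squeeze=40,
)

```text
time_s: 14.7
ee_pos: [671.7, 105.0, 46.0]
tool_rot: [0.004, 0.758, 0.652, 0.004]
contact_force: [9.3, -1.4, -2.8]
gripper_width: 40.8
grip_force: 4.6
```

Request:
servo_tool(
  series=[
    [[0, 0, 0, 0, 0, 0, 3.8], [0, 0, 0, 0, 0, 0, 3.5], [0, 0, 0, 0, 0, 0, 3.2], [0, 0, 0, 0, 0, 0, 2.8], [0, 0, 0, 0, 0, 0, 2.5], [0, 0, 0, 0, 0, 0, 2.5], [0, 0, 0, 0, 0, 0, 2.5], [0, 0, 0, 0, 0, 0, 2.5], [0, 0, 0, 0, 0, 0, 2.5], [0, 0, 0, 0, 0, 0, 2.5]],
  ],
)

```text
time_s: 15.95
ee_pos: [670.5, 105.2, 47.1]
tool_rot: [0.003, 0.758, 0.652, 0.003]
contact_force: [5.9, -0.8, 4.8]
gripper_width: 31.3
grip_force: 40.8
```

The width of 31.3 mm at 40 N means the button is in. I push gently along the jig's −y.

Request:
servo_tool(
  series=[
    [[0.1, 0, 0, 0, 0, 0, 2.5], [0.1, 0, 0, 0, 0, 0, 2.5], [-0.03, -0.2, 0, 0, 0, 0, 2.5], [-0.06, -0.4, 0, 0, 0, 0, 2.5], [-0.07, -0.5, 0, 0, 0, 0, 2.5], [-0.07, -0.5, 0, 0, 0, 0, 2.5], [-0.06, -0.4, 0, 0, 0, 0, 2.5], [0, 0, 0, 0, 0, 0, 2.5], [0, 0, 0, 0, 0, 0, 2.5], [0, 0, 0, 0, 0, 0, 2.5]],
  ],
)

```text
time_s: 17.2
ee_pos: [667.5, 85.7, 47.1]
tool_rot: [0.001, 0.758, 0.652, 0.001]
contact_force: [-1.8, 0.8, 8.6]
gripper_width: 31.5
grip_force: 43.8
```

Request:
servo_tool(
  series=[
    [[0, 0, 0.1, 0, 0, 0, 2.5], [-0.03, -0.2, 0.1, 0, 0, 0, 2.5], [-0.05, -0.35, 0, 0, 0, 0, 2.5], [-0.06, -0.4, 0, 0, 0, 0, 2.5], [-0.06, -0.4, 0, 0, 0, 0, 2.5], [-0.06, -0.4, 0, 0, 0, 0, 2.5], [-0.06, -0.4, 0, 0, 0, 0, 2.5], [-0.04, -0.3, 0, 0, 0, 0, 2.5], [0, 0, 0, 0, 0, 0, 2.5], [0, 0, 0, 0, 0, 0, 2.5]],
  ],
)

```text
time_s: 18.45
ee_pos: [663.5, 60.4, 47.0]
tool_rot: [0.001, 0.758, 0.652, 0.0]
contact_force: [1.8, 2.3, 5.2]
gripper_width: 31.4
grip_force: 43.9
```

```bash
python3 - <<'E'
from cyl import *
o=bot.get_obs();print(o['ee_pos'],tojig(np.array(o['ee_pos'])),o['contact_force'],o['gripper_width'])
a,d=snap('side')
cv2.imwrite('pics/c6.png',cv2.resize(a[180:300,180:340,::-1],(800,600),interpolation=cv2.INTER_CUBIC))
J=tojig(world('side',u,v,d)); g=green(a)&(d>0)
er=cv2.erode(g.astype(np.uint8),np.ones((2,2)))>0
box=(abs(J[...,0])<40)&(abs(J[...,1])<160)
m=er&box&(J[...,2]>48)&(J[...,2]<75)
q,e,k,s=fit(J[m],0,51); print('x0 %.1f sx %.3f z0 %.1f sz %.3f'%tuple(q),'y',e.round(1),k,round(s,2))
for y in(100,55,50): print(y,((pix('side',O+y*Y-26.5*X+np.array([0,0,62]))-[180,180])*5).round())
print('mouth/mark',((pix('side',O+152*Y+np.array([0,0,48]))-[180,180])*5).round())
t,dt=snap('top'); Jt=tojig(world('top',u,v,dt))
pp=pix('top',O+145*Y+np.array([0,0,48])); print(pp)
r,c=int(pp[1]),int(pp[0]); cv2.imwrite('pics/c7.png',cv2.resize(t[r-30:r+30,c-40:c+40,::-1],(800,600),interpolation=cv2.INTER_CUBIC))
E
```

```text
[663.47508412  60.44710125  47.04428921] [ 3.39035407 83.36390805 47.04428921] [1.75016582 2.31720628 5.16522329] 31.430692743961785
x0 5.4 sx 0.005 z0 52.8 sz 0.011 y [-89.9  42.5] 239 2.39
100 [366. 328.]
55 [430. 292.]
50 [436. 288.]
mouth/mark [262. 369.]
[277.87885814 169.9920238 ]
```

View pics/c6.png

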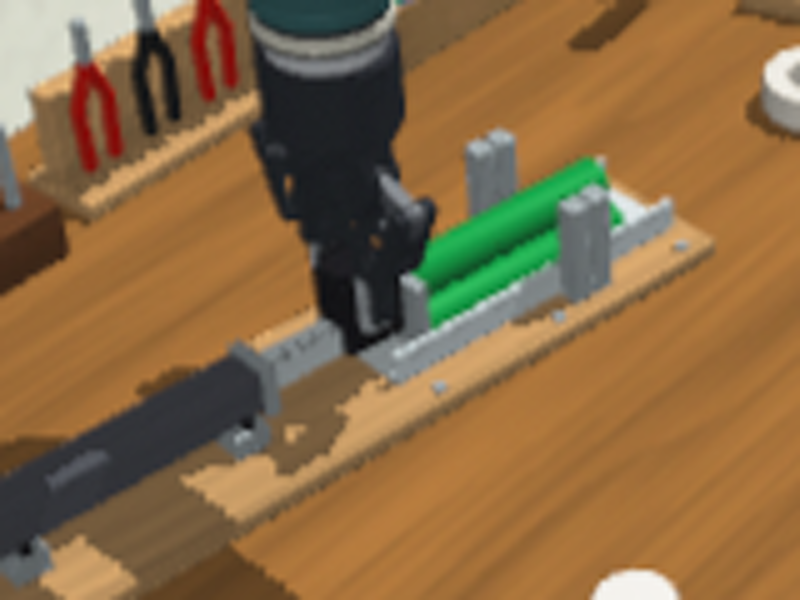

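View pics/c7.png

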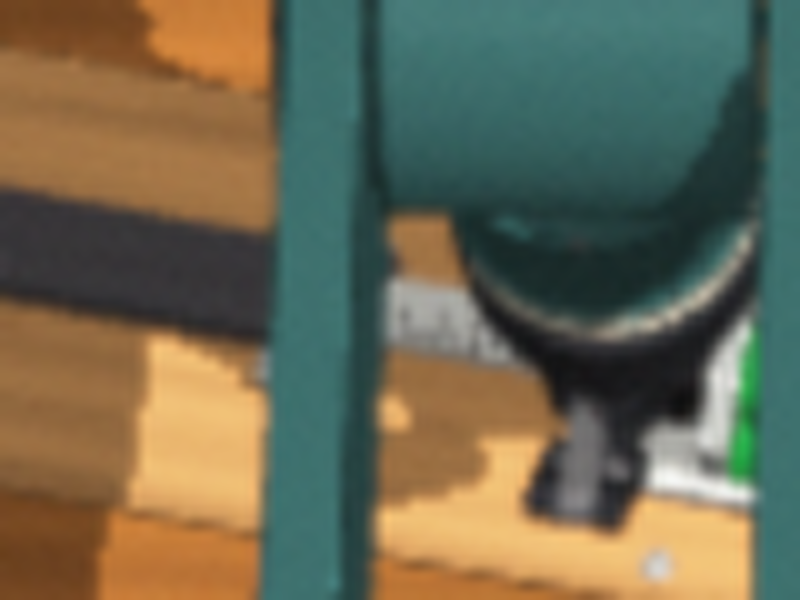

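The plate pushes all three sticks together (near ends at crop (425,265–300)), and the tube is out with its scale showing at (300,348). Displacement is 45.3 mm plus the 0–1 mm start, so about 4.3 mm remains.

Request:
servo_tool(
  series=[
    [[-0.03, -0.15, 0, 0, 0, 0, 2.5], [-0.02, -0.15, 0, 0, 0, 0, 2.5], [-0.01, -0.12, 0, 0, 0, 0, 2.5], [0, 0, 0, 0, 0, 0, 2.5], [0, 0, 0, 0, 0, 0, 2.5], [0, 0, 0, 0, 0, 0, 2.5], [0, 0, 0, 0, 0, 0, 2.5], [0, 0, 0, 0, 0, 0, 2.5], [0, 0, 0, 0, 0, 0, 2.5], [0, 0, 0, 0, 0, 0, 2.5]],
  ],
)

```text
time_s: 19.8
ee_pos: [662.9, 56.7, 47.1]
tool_rot: [0.0, 0.758, 0.652, 0.001]
contact_force: [1.2, 3.3, 6.0]
gripper_width: 31.2
grip_force: 43.9
```

```bash
python3 - <<'E'
from cyl import *
o=bot.get_obs();p=np.array(o['ee_pos']);print(p,'moved',(np.array([670.5,105.2,0])-p)@Y,o['contact_force'],o['gripper_width'],o['grip_force'])
a,d=snap('side')
cv2.imwrite('pics/c8.png',cv2.resize(a[225:270,210:270,::-1],(800,600),interpolation=cv2.INTER_CUBIC))
J=tojig(world('side',u,v,d)); g=green(a)&(d>0)
er=cv2.erode(g.astype(np.uint8),np.ones((2,2)))>0
m=er&(abs(J[...,0])<40)&(abs(J[...,1])<160)&(J[...,2]>48)&(J[...,2]<75)
q,e,k,s=fit(J[m],0,51); print(q.round(3),'y',e.round(1))
for y in (152,136,112,92,72): print(y,((pix('side',O+y*Y+np.array([0,0,48]))-[210,225])*13.33).round())
E
```

```text
[662.91294704  56.65265546  47.05478795] moved 49.13553170739564 [1.20294957 3.31050671 6.04002745] 31.152591679981754 43.850385546684265
[5.5230e+00 2.1000e-02 5.2648e+01 1.2000e-02] y [-95.2  36.3]
152 [297. 384.]
136 [361. 349.]
112 [454. 297.]
92 [531. 254.]
72 [606. 212.]
```

View pics/c8.png

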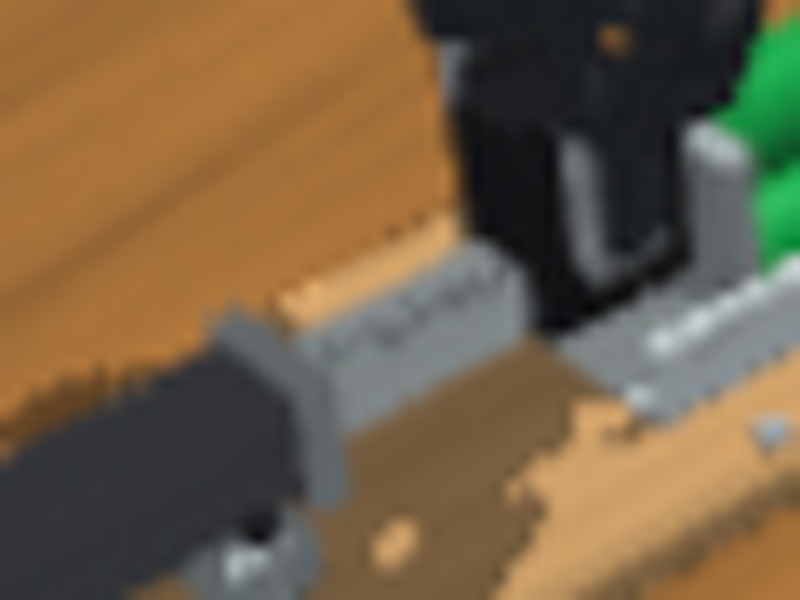

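The crop shows the sleeve mouth at (305,345), a scale line about 8–9 mm out of it (the 40 mark) at (335,350), and the 50 mm line right at the mouth. The arm's travel (49.1 + 0.5 mm) and the sticks' far-end shift (29.4 + 20 mm) agree, so I hand in.

```bash
python3 -c "
from station import bot
print(bot.close_job())"
```

```text
the job is handed in; nothing more can be done
None
```

The job is handed in: the third stick lies saddled on the other two with its ends level, and the feed arm is pushed out to about 49.6 mm (my estimate), with the head still held squeezed; the verdict was not shown to me.

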